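Set up a multimeter for diode testing

TASK

Get the handheld multimeter ready for testing diodes: take the red-and-black component adapter out of the wooden stand and plug it fully home in the meter's red and black jacks, red half on the red jack and black half on the black jack, and turn the meter's rotary selector so that its white pointer is on the green dot. Do not let the adapter drop, and leave the two other adapters in the stand and everything else on the bench where they are.

Things in the scene. Friction and masses are not known exactly. Their poses are not given: they have to be found in the camera images.
- meter: handheld multimeter lying flat, face up, 210 x 100 mm in a red holster, grey face 45 mm above the mat (rim 47 mm); it does not slide. Origin: centre of its underside; x towards the display end, y to the left seen from the jack end. Four jacks in a row across it at x = -78 mm: y = +28.5 (yellow collar), +9.5 (white), -9.5 (black), -28.5 mm (red)
- jack_red (a point): centre of the mouth of the red-collared jack, level with the meter's face, axes as the meter. A round hole 5.4 mm wide and 20 mm deep, open upwards
- jack_black (a point): centre of the mouth of the black-collared jack, the same kind of hole, 19 mm from the red one; axes as the meter
- dial_mark (a point): the green dot (7 mm) on the meter's face, the fourth of eight dots in an arc 33 mm from the selector's axis; the seven others are smaller and white
- dial (a joint): angle of the rotary selector in rad: 0 with the pointer at the first dot (towards the meter's +y), growing clockwise seen from above to 3.06; the eight dots stand 25 degrees apart and the green dot is at 1.309. It turns with light friction (0.04 N m) and stays where it is left; it has no clicks
- dial_grip (a point): middle of the top of the selector's grip bar, on its axis, 20 mm above the meter's face; turns with it: x along the bar to the end with the white pointer line, z up. Bar 46 mm long, 10 mm wide, 14 mm tall, on a disc 48 mm wide and 6 mm tall. The axis lies at meter x = -5 mm, 73 mm from the row of jacks
- adapter: component test adapter, loose, 30 to 65 g, in one of the stand's three places: body 16 mm (x) by 34 mm (y) by 26 mm (z), the -y half red, the +y half black, a white slotted strip 10 x 26 x 4 mm on top (30 mm tall in all). Origin: centre of the body's underside, which rests on the stand's top and lies on the meter's face when fully home; two plugs below it
- plug_red (a point): tip of the plug under the red half, at y = -9.5 mm, 16 mm below the adapter's origin; axes as the adapter. A round 4 mm pin whose last 4 mm taper to 1.6 mm
- plug_black (a point): tip of the same kind of plug under the black half, at y = +9.5 mm, 16 mm below the adapter's origin
- stand: drilled wooden block 170 mm (x) by 44 mm (y), top 26 mm above the mat, does not slide. Origin: centre of its underside. Three places 50 mm apart along x, each a pair of 6 mm square holes 19 mm apart along x and 19 mm deep; each holds one adapter, whose y axis points along the stand's -x
- bnc_adapter: other adapter in the stand, all black, 16 x 34 mm, with a round steel connector on top, 41 mm tall in all; origin: centre of its body's underside. Leave it alone
- shorting_link: other adapter in the stand, all yellow, 14 x 32 mm, 24 mm tall; origin: centre of its body's underside. Leave it alone
- screwdriver: red-handled screwdriver lying on the mat, 190 mm long, 26 mm thick, origin under its middle. Leave it alone
- strippers: red and black wire strippers lying on the mat, about 210 x 65 x 18 mm, origin under the middle. Leave them alone
- circuit_board: green circuit board 80 x 60 mm, 14 mm tall with its parts, lying on the mat, origin under its middle. Leave it alone
- wire_spool: spool of red wire standing on the mat, 72 mm wide, 46 mm tall, origin under its middle. Leave it alone
- tweezers: steel tweezers lying on the mat, 127 mm long, 8 mm tall, origin near their middle. Leave them alone
Not all that is in view belongs to the job. What is shaped like the adapter but pink or purple is not meant.

How it is judged:
By the outcome, as a careful person would: the job done as asked, in the order asked, and still so for the second after the job is handed in, with the robot touching nothing.
It also fails if it takes over 53 s, if anything falls off the work surface, if the arm or the gripper's body presses on something with over 40 N, if the wrist force passes 120 N, or if a joint passes its speed limit or range.

ROBOT

A 7-joint arm with a two-finger parallel gripper is mounted at the origin on the work surface. World frame = base frame: x ahead of the robot, y to its left, z up, the work surface at z = 0. Lengths are in m, angles in rad, forces in N, time in s.
With the tool pointing down it reaches from about 0.4 to 0.85 m from the base axis. Payload 10.4 kg.
Tool frame: the origin (TCP) lies between the finger pads; the fingertips stand 11 mm ahead of it and the grasp point (between the pads) lies 8 mm behind it; z points along the fingers, y is the line along which they close (so a half turn about z gives the same grasp; the last joint's range is limited). The gripper opens to 87 mm and grips with 3 to 60 N. Pads are 19 mm wide; open, the fingers measure 117 mm over their backs; the gripper's body (75 mm by 190 mm) begins 51 mm behind the grasp point.
Start: joints at [1.255, 0.332, -0.065, 1.46, 0.022, 1.35, -0.088], TCP at [0.18, -0.598, 0.234] pointing down, gripper open.
Joint ranges: [-2.6, 2.6], [-0.5, 2.12], [-1.47, 1.34], [0.16, 2.42], [-1.27, 4.41], [0.06, 2.06], [-2.6, 2.6]. Speed limits (rad/s): [2.22, 2.22, 2.79, 2.79, 3.14, 3.14, 3.14].

INTERFACE

Orientations are given as a unit quaternion [x, y, z, w].
In Python, from cell import sensors, eyes, arm gives the robot as it stands.
- The arm moves only by the shell command python3 -m inch 'ROWS' [FORCE]. ROWS is JSON, a list of rows, each a list of 3 entries, a list of its own where there are three numbers: the shift along the world's x, y, z in mm, then the turn about the world's z in rad, then the gripper's target within -1 to 1 (fully open at 1, half-way at 0, shut at -1). A call has exactly 5 rows; each row shifts and turns the commanded pose from where the row before left it; what a row does not reach is not made up. A row lasts 1/12 s, in which the tool goes at most 41.7 mm and 7.16 degrees, less where a joint would pass 70% of its speed; a pose out of reach is approached as far as the arm can. A call is refused whole if a number of a shift passes 41.7 or a number of a turn 0.125, either way. A call with a gripper value outside its range is refused whole. The fingers move at their own pace and stop on an object; FORCE is the grip in N (left out, the last holds). Time passes only in rows, so rows that do not move let the fingers close, or fill a call up. It gives the time, the measured TCP pose, the force, the opening and the grip force at its end, in the units of the state.
- sensors.read_state(): the state, without advancing time (a new reading comes with each control period).
- eyes.capture(name): name is "side" or "top"; returns a dict with "pixels" (384x512x3 uint8, red, green, blue), "fx", "fy", "cx", "cy" (pixels), "view" (4x4, takes a point from world to camera coordinates). Camera axes: x right, y up, looking along -z (the intrinsics and any distortion apply to the point x, -y, -z); pixel columns grow to the right and rows downward; lengths in m; the calibration is good to about 2 mm. A picture is of the moment at which its call begins. There is no depth.
- arm.hand_in(): hands the job in; it is judged then, once.
The state is a dict: "time": time; "joint_pos": joint angles; "joint_vel": joint speeds; "tau": joint torques, N m; "position": TCP position; "ee_rot": TCP orientation; "ft_force": force on the tool from outside, world axes, zero at the start; "torque": the same for the moment, N m; "grip_width": opening from 0.0 (shut) to 1.0 (fully open); "gripper_force": force on a finger pad.
Only numpy, scipy, OpenCV 4.12 (cv2) and the standard library are available. Lean on these libraries where they do the work, as an engineer would, in place of code of your own. Each camera call takes 0.05 s, during which the arm holds its last target. There are 200 camera calls.

## Working session

There is one attempt and no reset: what is moved stays moved. The work goes in short steps, Python scripts to look and compute and a shell command to move; the robot and the scene stay as the last step left them, time stands still between calls to the robot, and variables do not carry over. Pictures are saved under pics/ and viewed, at most 10 in all, crops included, and the job is handed in when it is done.

```bash
ls; mkdir -p pics
python3 - <<'E'
from cell import sensors, eyes
import cv2,numpy as np
s=sensors.read_state(); print({k:np.round(v,4).tolist() for k,v in s.items()})
for n in("top","side"):
    c=eyes.capture(n); np.savez(f"pics/{n}0.npz",**c)
    cv2.imwrite(f"pics/{n}0.png",c["pixels"][:,:,::-1]); print(n,c["fx"],c["fy"],c["cx"],c["cy"],[k for k in c]);print(np.round(c["view"],4))
E
```

```text
pics
{'time': 0.0, 'joint_pos': [1.2554, 0.3328, -0.0647, 1.4609, 0.0216, 1.3499, -0.0885], 'joint_vel': [0.0006, 0.0007, -0.0001, 0.0016, -0.0006, -0.0005, -0.0005], 'tau': [0.0006, -62.3241, 0.0251, -38.9901, -0.0614, 0.0396, 0.0002], 'position': [0.1803, -0.5981, 0.2328], 'ee_rot': [0.9893, 0.1459, -0.0001, -0.0007], 'ft_force': [-0.2041, 0.3692, 0.1487], 'torque': [0.0167, 0.0054, -0.0491], 'gripper_force': 0.0, 'grip_width': 0.9998}
top 377.89486414215446 377.89486414215446 256.4752122611451 188.68072468298982 ['pixels', 'fx', 'fy', 'cx', 'cy', 'view']
[[ 0.0279 -0.9996  0.0065 -0.0025]
 [ 0.9938  0.0284  0.1075 -0.5212]
 [-0.1077  0.0035  0.9942 -1.2106]
 [ 0.      0.      0.      1.    ]]
side 346.86761214101574 346.86761214101574 251.95919080047534 195.3028128997366 ['pixels', 'fx', 'fy', 'cx', 'cy', 'view']
[[-0.932  -0.3624 -0.0111  0.5066]
 [ 0.1866 -0.5058  0.8422 -0.1697]
 [-0.3108  0.7829  0.539  -0.7711]
 [ 0.      0.      0.      1.    ]]
```

View pics/top0.png

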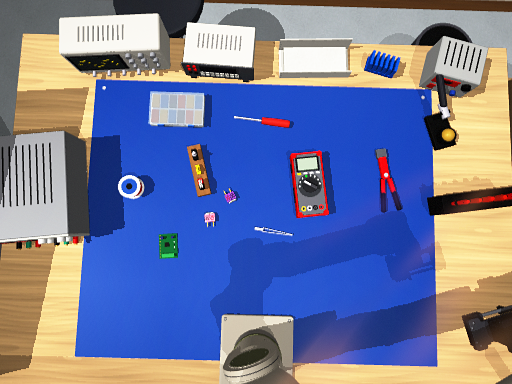

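View pics/side0.png

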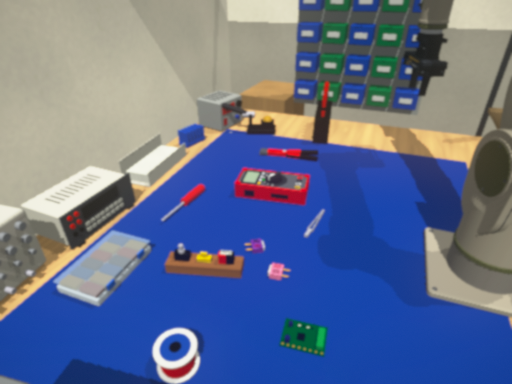

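The top view shows the meter at about (310,183) with its jacks at the lower end, the stand at about (199,170), and pink and purple decoys at (210,218) and (231,195). In the side view the stand is at about (205,263), with the red/black adapter at its right end near (227,256), and the meter is at (273,185). I'll magnify these.

Run:
```python
import cv2,numpy as np
t=cv2.imread("pics/top0.png");s=cv2.imread("pics/side0.png")
def cr(im,x,y,w,h,W,H): return cv2.resize(im[y:y+h,x:x+w],(W,H),interpolation=cv2.INTER_CUBIC)
a=np.hstack([cr(t,285,145,50,75,400,600),cr(t,175,140,50,75,400,600)])
cv2.imwrite("pics/c1.png",a)
b=np.vstack([cr(s,230,160,90,50,540,300),cr(s,160,235,90,50,540,300)])
cv2.imwrite("pics/c2.png",b)
```

```text
(no output)
```

View pics/c1.png

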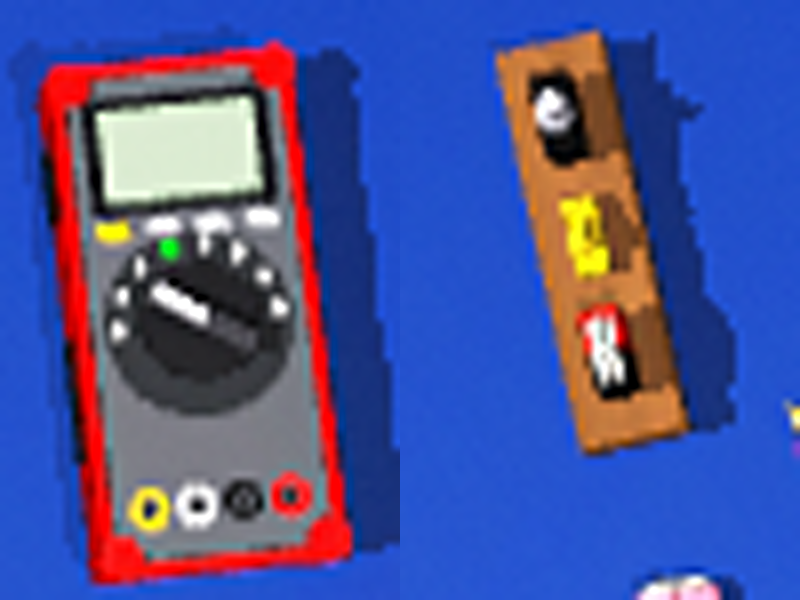

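View pics/c2.png

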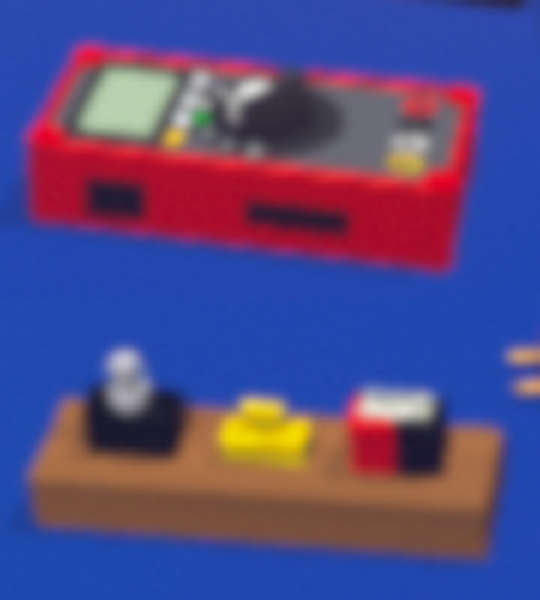

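The crops show the meter with its jacks at the bottom: yellow (303,208), white (309,208), black (315,207) and red (321,206). The pointer end of the bar is at upper left, just past the green dot at (306,176). In the stand the adapter is the nearest place, around (251-50,184), with its red half away from the robot. Next I'll measure.

```bash
cat > h.py <<'E'
import cv2,numpy as np
def load(f): return dict(np.load(f))
def ray(c,uv):
    V=c["view"];R=V[:3,:3];o=-R.T@V[:3,3]
    d=R.T@np.array([(uv[0]-c["cx"])/c["fx"],-(uv[1]-c["cy"])/c["fy"],-1]);return o,d
def onz(c,uv,z):
    o,d=ray(c,uv);return (o+d*(z-o[2])/d[2])
def proj(c,p):
    q=c["view"][:3,:3]@np.asarray(p)+c["view"][:3,3];return np.array([c["fx"]*q[0]/-q[2]+c["cx"],c["cy"]-c["fy"]*q[1]/-q[2]])
def tri(rays):
    A=0;b=0
    for o,d in rays:
        d=d/np.linalg.norm(d);P=np.eye(3)-np.outer(d,d);A=A+P;b=b+P@o
    x=np.linalg.solve(A,b);return x,[np.linalg.norm(np.cross(x-o,d/np.linalg.norm(d))) for o,d in rays]
def blobs(mask,off=(0,0),amin=1):
    n,l,s,ce=cv2.connectedComponentsWithStats(mask.astype(np.uint8),connectivity=8)
    return [(int(s[i,4]),np.round(ce[i]+off,2)) for i in range(1,n) if s[i,4]>=amin]
def crop(c,x,y,w,h):
    im=c["pixels"][y:y+h,x:x+w];return im,cv2.cvtColor(im,cv2.COLOR_RGB2HSV).astype(int)
def rigid(a,b):
    a=np.asarray(a);b=np.asarray(b);ac=a-a.mean(0);bc=b-b.mean(0)
    th=np.arctan2((ac[:,0]*bc[:,1]-ac[:,1]*bc[:,0]).sum(),(ac*bc).sum());R=np.array([[np.cos(th),-np.sin(th)],[np.sin(th),np.cos(th)]])
    t=b.mean(0)-R@a.mean(0);return th,R,t,b-(a@R.T+t)
E
python3 - <<'E'
from h import *
t=load("pics/top0.npz")
def show(nm,m,o,amin=2): print(nm,[(a,c.tolist()) for a,c in blobs(m,o,amin)])
for nm,(x,y,w,h) in dict(jacks=(298,202,30,12),dots=(297,172,26,18)).items():
    im,H=crop(t,x,y,w,h)
    show(nm+" white",(H[...,2]>150)&(H[...,1]<50),(x,y),1)
    show(nm+" yel",(H[...,1]>120)&(abs(H[...,0]-28)<8),(x,y))
    show(nm+" red",(H[...,1]>150)&((H[...,0]<8)|(H[...,0]>172)),(x,y))
    show(nm+" grn",(H[...,1]>120)&(abs(H[...,0]-60)<15),(x,y))
    show(nm+" blk",(H[...,2]<75),(x,y))
x,y,w,h=180,140,40,62;im,H=crop(t,x,y,w,h)
show("st white",(H[...,2]>130)&(H[...,1]<60),(x,y))
show("st yel",(H[...,1]>120)&(abs(H[...,0]-28)<5)&(H[...,2]>170),(x,y))
show("st red",(H[...,1]>120)&((H[...,0]<6)|(H[...,0]>172)),(x,y))
m=((abs(H[...,0]-112)>15)|(H[...,1]<100));n,l,s,ce=cv2.connectedComponentsWithStats(m.astype(np.uint8));i=1+np.argmax(s[1:,4])
r=cv2.minAreaRect(np.argwhere(l==i)[:,::-1].astype(np.float32)+(x,y));B=cv2.boxPoints(r);print(r)
print(np.array([onz(t,b,.026)[:2] for b in B]).round(4).tolist())
print(-t["view"][:3,:3].T@t["view"][:3,3])
E
```

```text
jacks white [(24, [309.04, 207.58]), (2, [301.5, 210.5]), (1, [305.0, 211.0])]
jacks yel [(17, [303.18, 208.18])]
jacks red [(36, [325.47, 209.14]), (15, [298.8, 210.4]), (17, [320.94, 206.12])]
jacks grn []
jacks blk [(17, [314.88, 207.12]), (2, [321.0, 206.5])]
dots white [(14, [304.86, 172.93]), (13, [310.77, 173.08]), (9, [317.22, 172.44]), (4, [314.25, 176.0]), (3, [302.0, 178.0]), (2, [317.5, 179.0]), (2, [300.0, 181.5]), (18, [307.06, 182.5]), (3, [319.33, 182.67]), (4, [299.25, 186.0])]
dots yel [(9, [298.67, 173.33])]
dots red [(6, [322.0, 174.5])]
dots grn [(7, [306.0, 175.71])]
dots blk [(219, [309.41, 182.99])]
st white [(15, [193.33, 153.33]), (24, [200.29, 183.42])]
st yel [(36, [197.58, 169.0])]
st red [(18, [200.78, 180.22]), (2, [198.0, 182.5])]Traceback (most recent call last):
  File "<stdin>", line 16, in <module>
cv2.error: OpenCV(4.12.0) /io/opencv/modules/imgproc/src/convhull.cpp:143: error: (-215:Assertion failed) total >= 0 && (depth == CV_32F || depth == CV_32S) in function 'convexHull'
```

Run:
```python
from h import *
from cell import eyes
t=load("pics/top0.npz")
px=[(303.18,208.18),(309.04,207.58),(314.88,207.12),(320.94,206.12)]
J=[(-78,28.5),(-78,9.5),(-78,-9.5),(-78,-28.5)]
D=[(299.25,186),(300,181.5),(302,178),(306,175.71),None,(314.25,176),(317.5,179),(319.33,182.67)]
W=[onz(t,p,.0455)[:2]*1e3 for p in px]
print("jack",np.round(W,1).tolist())
for f0 in(85,87.5,90,92.5,95):
    A=list(J);B=list(W)
    for i,d in enumerate(D):
        if d is None: continue
        a=np.radians(f0-25*i);A.append((-5+33*np.cos(a),33*np.sin(a)));B.append(onz(t,d,.045)[:2]*1e3)
    th,R,tt,res=rigid(A,B);print(f0,th,tt.round(2),"rms",np.sqrt((res**2).sum(1).mean()).round(2))
    if f0==87.5: print(res.round(1).tolist()); print("red,black,dial,green",[(R@p+tt).round(1).tolist() for p in((-78,-28.5),(-78,-9.5),(-5,0),(-5+33*np.cos(np.radians(f0-75)),33*np.sin(np.radians(f0-75))))])
x,y,w,h=180,140,40,62;im,H=crop(t,x,y,w,h)
m=((abs(H[...,0]-112)>15)|(H[...,1]<100));n,l,s,ce=cv2.connectedComponentsWithStats(m.astype(np.uint8));i=1+np.argmax(s[1:,4])
P=np.argwhere(l==i)[:,::-1].astype(np.int32)+np.array([x,y],np.int32)
r=cv2.minAreaRect(P.reshape(-1,1,2).astype(np.float32));B=cv2.boxPoints(r);print(r)
C=np.array([onz(t,b,.026)[:2] for b in B])*1e3;print("stand corners",C.round(1).tolist(),C.mean(0))
st=onz(t,(200.29,183.42),.056)*1e3;bn=onz(t,(193.33,153.33),.066)*1e3;ye=onz(t,(197.58,169),.048)*1e3
print("strip",st,"bnc",bn,"yel",ye,"ang",np.arctan2(*(bn-st)[[1,0]]),np.linalg.norm(bn-st))
s=load("pics/side0.npz")
# side view: strip, jacks
x,y,w,h=210,245,30,22;im,H=crop(s,x,y,w,h)
print("side strip",[(a,c.tolist()) for a,c in blobs((H[...,2]>150)&(H[...,1]<70),(x,y),3)])
print("pred",proj(s,st/1e3),"grn pred",proj(s,onz(t,(306,175.71),.045)),"red jack pred",proj(s,np.r_[W[3]/1e3,.045]))
x,y,w,h=250,165,60,30;im,H=crop(s,x,y,w,h)
print("side grn",blobs((H[...,1]>120)&(abs(H[...,0]-60)<18),(x,y),2))
```

```text
jack [[460.4, -139.6], [462.9, -158.5], [464.9, -177.3], [468.7, -196.7]]
85 0.15824938693588755 [ 541.23 -156.69] rms 1.81
87.5 0.1435192871275091 [ 541.36 -157.46] rms 1.16
[[0.3, 0.8], [0.1, 0.7], [-0.6, 0.8], [0.4, 0.1], [-1.2, -0.6], [-0.6, -1.1], [-1.1, 0.1], [-1.1, -0.8], [0.8, 0.2], [0.8, 0.2], [2.1, -0.3]]
red,black,dial,green [[468.2, -196.8], [465.5, -178.0], [536.4, -158.2], [567.3, -146.5]]
90 0.12878952527446563 [ 541.49 -158.22] rms 0.71
92.5 0.1140661403480724 [ 541.62 -158.98] rms 0.86
95 0.09935519178711903 [ 541.76 -159.74] rms 1.43
((198.4759063720703, 169.89291381835938), (51.85365676879883, 14.292682647705078), 77.31961059570312)
stand corners [[656.5, 250.7], [668.5, 204.9], [500.8, 160.2], [489.2, 205.4]] [578.72745364 205.31550866]
strip [529.84932232 192.82611866  56.        ] bnc [625.12611963 217.90923051  66.        ] yel [577.56672643 204.83146937  48.        ] ang 0.25742452667544385 99.02944312768807
side strip [(48, [225.54, 252.02])]
pred [225.42886294 251.00937284] grn pred [262.57931369 179.14464176] red jack pred [298.55337173 177.0230332 ]
side grn [(3, array([263.33, 179.33]))]
```

The two views agree to about 1 px, so I'll move now: swing over and make about half a turn, which keeps joint 7 in range for the later turn to the meter.

```bash
python3 -m inch '[[[25,30,0],0.124,0],[[25,31,0],0.124,0],[[25,31,0],0.124,0],[[25,31,0],0.124,0],[[25,31,0],0.124,0]]' 20
python3 -m inch '[[[25,31,0],0.124,0],[[25,31,0],0.124,0],[[25,31,0],0.124,0],[[25,31,0],0.124,0],[[25,31,0],0.124,0]]'
python3 -m inch '[[[25,31,0],0.124,0],[[25,31,0],0.124,0],[[10,33,0],0.124,0],[[10,33,0],0.124,0],[[10,33,0],0.124,0]]'
```

```text
time: 0.52
position: [0.3061, -0.4426, 0.2333]
ee_rot: [0.896, 0.443, -0.0, -0.0]
ft_force: [0.7, 0.3, -0.3]
grip_width: 0.706
gripper_force: 0.0
time: 0.93
position: [0.4311, -0.2876, 0.2335]
ee_rot: [0.718, 0.696, -0.0, -0.0]
ft_force: [1.1, -0.5, 1.3]
grip_width: 0.503
gripper_force: 0.0
time: 1.35
position: [0.5106, -0.1266, 0.2332]
ee_rot: [0.472, 0.882, 0.0, -0.0]
ft_force: [1.4, 0.4, 0.4]
grip_width: 0.504
gripper_force: 0.0
```

```bash
python3 -m inch '[[[2,32,0],0.124,0],[[2,32,0],0.124,0],[[2,32,0],0.124,0],[[2,32,0],0.124,0],[[2,32,0],0.124,0]]'
python3 -m inch '[[[2,32,-20],0.124,0],[[2,32,-20],0.124,0],[[2,32,-20],0.124,0],[[2,32,-20],0.124,0],[[1,31,-20],0.124,0]]'
python3 - <<'E'
from cell import sensors,eyes
import numpy as np
s=sensors.read_state();print(s["position"],2*np.arctan2(s["ee_rot"][1],s["ee_rot"][0]),s["joint_pos"])
E
```

```text
time: 1.77
position: [0.52, 0.033, 0.2334]
ee_rot: [0.18, 0.984, -0.0, -0.0]
ft_force: [0.7, -1.0, -0.0]
grip_width: 0.502
gripper_force: 0.0
time: 2.18
position: [0.5292, 0.192, 0.1325]
ee_rot: [-0.128, 0.992, 0.0, 0.0]
ft_force: [1.0, -0.3, 0.1]
grip_width: 0.498
gripper_force: 0.0
[0.52922776 0.1920022  0.13246416] 3.3985901163761114 [ 0.32402096  0.42753768 -0.92281286  1.71469231  0.36511566  1.18294242
  1.13135   ]
```

```bash
python3 -m inch '[[[0.2,0.3,-25],0,0],[[0,0,-25],0,0],[[0,0,-22],0,0],[[0,0,-12],0,0],[[0,0,-5],0,0]]' 6
python3 -m inch '[[[0,0,0],0,-0.5],[[0,0,0],0,-0.7],[[0,0,0],0,-0.8],[[0,0,0],0,-0.8],[[0,0,0],0,-0.8]]' 6
```

```text
time: 2.6
position: [0.5285, 0.1903, 0.0426]
ee_rot: [-0.125, 0.992, -0.0, -0.002]
ft_force: [-0.6, -0.3, -0.1]
grip_width: 0.5
gripper_force: 0.0
time: 3.02
position: [0.5301, 0.192, 0.0458]
ee_rot: [-0.125, 0.992, 0.001, 0.001]
ft_force: [-4.0, 10.2, 6.6]
grip_width: 0.205
gripper_force: 5.1
```

```bash
python3 -m inch '[[[-0.2,0.8,0],0,-0.8],[[-0.2,0.8,0],0,-0.8],[[0,0,0],0,-0.8],[[0,0,0],0,-0.8],[[0,0,0],0,-0.8]]' 6
python3 - <<'E'
from cell import eyes
import cv2,numpy as np
o=[]
for n,(x,y,w,h) in dict(side=(185,215,80,60),top=(175,150,60,60)).items():
    c=eyes.capture(n);np.savez(f"pics/{n}1.npz",**c)
    o.append(cv2.resize(c["pixels"][y:y+h,x:x+w,::-1],(400,400),interpolation=cv2.INTER_CUBIC))
cv2.imwrite("pics/g1.png",np.hstack(o))
E
```

```text
time: 3.43
position: [0.5297, 0.1935, 0.0455]
ee_rot: [-0.126, 0.992, 0.001, 0.001]
ft_force: [-1.4, 4.1, 6.5]
grip_width: 0.184
gripper_force: 6.0
```

View pics/g1.png

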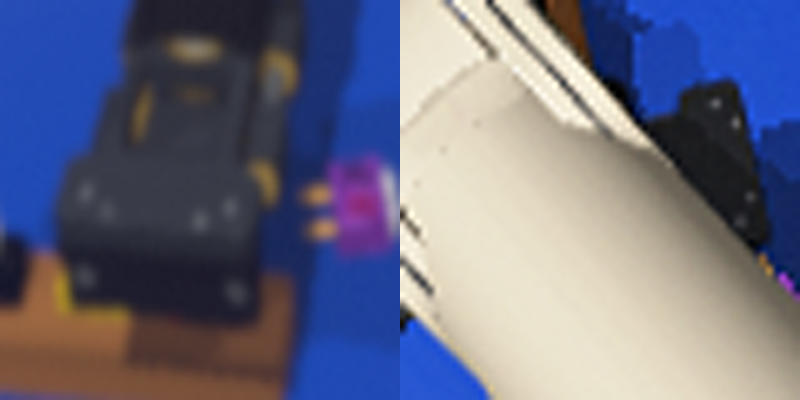

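Fingers closed to 16.0 mm, which matches the adapter, though the view shows mostly the gripper's body. I'll null the contact forces, firm the grip and lift.

```bash
python3 -m inch '[[[-0.3,1.2,1.5],0,-0.8],[[0,0,1],0,-0.8],[[0,0,0],0,-0.8],[[0,0,0],0,-0.9],[[0,0,0],0,-0.9]]' 25
python3 -m inch '[[[0,0,0],0,-0.9],[[0,0,3],0,-0.9],[[0,0,4],0,-0.9],[[0,0,4],0,-0.9],[[0,0,4],0,-0.9]]' 25
python3 -m inch '[[[0,0,6],0,-0.9],[[0,0,15],0,-0.9],[[0,0,20],0,-0.9],[[0,0,20],0,-0.9],[[0,0,20],0,-0.9]]'
```

```text
time: 3.95
position: [0.5288, 0.1935, 0.047]
ee_rot: [-0.125, 0.992, -0.0, -0.0]
ft_force: [-0.7, 2.3, 1.4]
grip_width: 0.182
gripper_force: 25.0
time: 4.37
position: [0.529, 0.1934, 0.0626]
ee_rot: [-0.125, 0.992, -0.0, 0.0]
ft_force: [-0.3, 0.8, -0.6]
grip_width: 0.184
gripper_force: 25.0
time: 4.78
position: [0.5289, 0.1938, 0.1452]
ee_rot: [-0.125, 0.992, 0.0, 0.0]
ft_force: [-0.1, -0.5, 0.4]
grip_width: 0.179
gripper_force: 25.0
```

```bash
python3 -m inch '[[[-4,-25,0],-0.112,-0.9],[[-4,-25,0],-0.112,-0.9],[[-4,-25,0],-0.112,-0.9],[[-4,-25,0],-0.112,-0.9],[[-4,-25,0],-0.112,-0.9]]'
python3 -m inch '[[[-4,-25,0],-0.112,-0.9],[[-4,-25,0],-0.112,-0.9],[[-4,-25,0],-0.112,-0.9],[[-4,-25,0],-0.112,-0.9],[[-4,-25,0],-0.112,-0.9]]'
python3 -m inch '[[[-4,-25,0],-0.112,-0.9],[[-4,-25,0],-0.112,-0.9],[[-5,-27,0],-0.113,-0.9],[[-5,-27,0],-0.113,-0.9],[[-4,-27,-10],-0.113,-0.9]]'
python3 -m inch '[[[0,0,-10],0,-0.9],[[0,0,-10],0,-0.9],[[0,0,0],0,-0.9],[[0,0,0],0,-0.9],[[0,0,0],0,-0.9]]'
python3 - <<'E'
from cell import eyes,sensors
import cv2,numpy as np
s=sensors.read_state();print(s["position"],2*np.arctan2(s["ee_rot"][1],s["ee_rot"][0]),s["joint_pos"])
o=[]
for n,(x,y,w,h) in dict(side=(250,130,80,80),top=(275,150,80,80)).items():
    c=eyes.capture(n);np.savez(f"pics/{n}2.npz",**c)
    o.append(cv2.resize(c["pixels"][y:y+h,x:x+w,::-1],(400,400),interpolation=cv2.INTER_CUBIC))
cv2.imwrite("pics/g2.png",np.hstack(o))
E
```

```text
time: 5.2
position: [0.5088, 0.0677, 0.1444]
ee_rot: [0.156, 0.988, 0.0, 0.001]
ft_force: [0.2, -0.8, -0.3]
grip_width: 0.182
gripper_force: 25.0
time: 5.62
position: [0.4888, -0.0573, 0.1444]
ee_rot: [0.423, 0.906, 0.0, 0.001]
ft_force: [0.2, -0.8, -0.8]
grip_width: 0.18
gripper_force: 25.0
time: 6.03
position: [0.4678, -0.1887, 0.1359]
ee_rot: [0.658, 0.753, 0.001, 0.002]
ft_force: [1.7, -0.0, -0.5]
grip_width: 0.182
gripper_force: 25.0
time: 6.45
position: [0.4675, -0.1862, 0.1137]
ee_rot: [0.655, 0.755, 0.0, 0.0]
ft_force: [0.3, 0.1, -0.0]
grip_width: 0.182
gripper_force: 25.0
[ 0.4675069  -0.18617364  0.11374265] 1.71242251560878 [ 0.77587077  0.21529973 -0.53513554  1.89830867  0.12482017  1.05998064
  0.33136053]
```

View pics/g2.png

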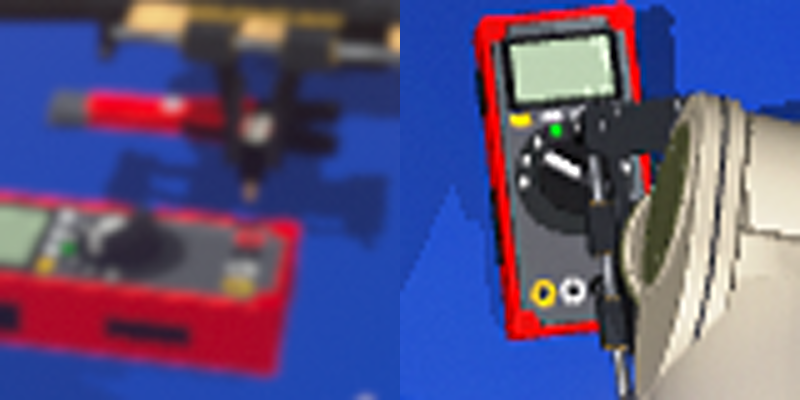

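The side crop shows the adapter held upright over the jack row, black end toward the camera, plug tip at about (300,169). Descending with small steps while watching the force.

```bash
python3 -m inch '[[[-0.5,-0.2,-10],0,-0.9],[[0,0,-10],0,-0.9],[[0,0,-6],0,-0.9],[[0,0,-2],0,-0.9],[[0,0,0],0,-0.9]]' 30
python3 -m inch '[[[0,0,-1],0,-0.9],[[0,0,-1],0,-0.9],[[0,0,-1],0,-0.9],[[0,0,-1],0,-0.9],[[0,0,0],0,-0.9]]' 30
```

```text
time: 6.97
position: [0.4659, -0.1872, 0.0841]
ee_rot: [0.656, 0.755, -0.0, -0.001]
ft_force: [-0.9, 0.5, -1.1]
grip_width: 0.184
gripper_force: 30.0
time: 7.38
position: [0.4664, -0.1875, 0.081]
ee_rot: [0.656, 0.754, 0.0, 0.0]
ft_force: [-0.3, -0.1, -1.6]
grip_width: 0.185
gripper_force: 30.0
```

```bash
python3 -m inch '[[[0,0,-1],0,-0.9],[[0,0,-1],0,-0.9],[[0,0,-1],0,-0.9],[[0,0,0],0,-0.9],[[0,0,0],0,-0.9]]' 30
```

```text
time: 7.8
position: [0.4669, -0.1877, 0.0792]
ee_rot: [0.656, 0.755, 0.0, 0.001]
ft_force: [-3.6, 1.1, 11.4]
grip_width: 0.175
gripper_force: 30.0
```

```bash
python3 -m inch '[[[-0.6,0,0],0,-0.9],[[-0.6,0.3,0],0,-0.9],[[0,0,0],0,-0.9],[[0,0,0],0,-0.9],[[0,0,0],0,-0.9]]' 30
python3 - <<'E'
from cell import eyes,sensors
import cv2,numpy as np
s=sensors.read_state();print(s["position"],s["torque"],s["ft_force"])
c=eyes.capture("side");np.savez("pics/side3.npz",**c)
x,y,w,h=280,140,50,50
cv2.imwrite("pics/g3.png",cv2.resize(c["pixels"][y:y+h,x:x+w,::-1],(500,500),interpolation=cv2.INTER_CUBIC))
E
```

```text
time: 8.22
position: [0.4665, -0.1876, 0.0794]
ee_rot: [0.656, 0.755, 0.0, 0.001]
ft_force: [-0.1, -0.0, 10.1]
grip_width: 0.182
gripper_force: 30.0
[ 0.46648075 -0.18757162  0.07937308] [ 0.06122    -0.0391767   0.02400518] [-1.21455480e-01 -9.43239397e-04  1.00553654e+01]
```

View pics/g3.png

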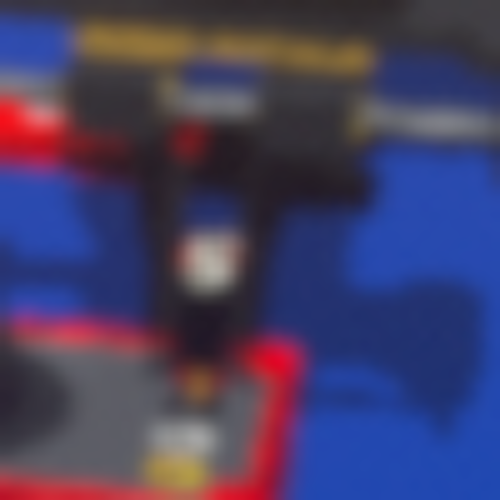

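Run:
```python
from h import *
c=load("pics/side3.npz");yw=1.712;d=np.array([np.cos(yw),np.sin(yw),0])
T=np.array([.4665,-.1876,.0794])
for n,p in dict(jb=(.4652,-.1776,.045),jr=(.468,-.1966,.045),jw=(.4629,-.1585,.0455),tipb=T+d*.0095-[0,0,.037],baseb=T+d*.0095-[0,0,.021],tipr=T-d*.0095-[0,0,.037],topmid=T+[0,0,.009]).items(): print(n,proj(c,p).round(1))
im,H=crop(c,292,160,18,28)
print("R-B");print((im[...,0].astype(int)-im[...,2])[10:,2:16]);print("V");print(H[10:,2:16,2])
```

```text
jb [298.  180.2]
jr [298.8 177.1]
jw [297.1 183.3]
tipb [298.  180.9]
baseb [298.4 176.2]
tipr [298.8 177.8]
topmid [299.4 165.7]
R-B
[[-47 -20  -6  -4  -3  -4  -2  -3  -3  -4  -6 -21 -45 -65]
 [-35 -15  -4  -3  -5  -5  -5  -5  -6  -5  -9 -23 -47 -66]
 [  0   8   9   3  -3  -5  -5  -5  -4  -3  -5 -17 -36 -52]
 [ 50  42  34  19   3  -4  -6  -4   2   9  15  16  12   2]
 [ 60  51  40  26   7  -4  -4   0  12  29  50  72  87  86]
 [ 27  23  21  18  12   7   4   7  18  42  80 121 154 164]
 [ -2  -1   6  20  33  35  29  25  23  36  74 124 164 183]
 [ -8  -6   4  27  51  61  58  46  31  22  40  78 119 150]
 [ -8  -8  -1  18  48  70  67  48  26  10   8  30  73 116]
 [-10  -9  -5   4  28  51  52  29   8  -2  -3  16  64 110]
 [-10  -9  -7  -4   8  20  20   6  -5  -8  -5  22  74 118]
 [ -9  -8  -7  -5  -3   0  -1  -6  -9  -9  -3  31  87 123]
 [ -8  -6  -5  -3  -3  -1  -2  -6  -9  -9   2  41  95 117]
 [ -6  -5  -2   0   0   0  -2  -4  -9  -7   9  56 106 111]
 [ -1   5   9   9   8   6   2  -4  -8  -6  21  76 122 110]
 [ 15  37  44  43  40  29  13  -1  -7  -2  31  92 132 107]
 [ 38  75  87  84  85 
[... 461 characters left out ...]
6  71  74  78  77  73  71  75  92 126 171 205 220]
 [ 91  84  80  92 104 110 106  97  91  90 107 142 177 196]
 [ 97  94  89  95 110 125 122 108  99  92  92 112 146 173]
 [101  98  91  83  98 115 113  96  91  94  95 107 141 168]
 [101  98  88  80  84  92  87  79  88  99 100 116 151 174]
 [103 104  99  95  94  93  87  86  94 100 100 122 160 177]
 [108 119 125 125 130 131 123 109 102 101 101 128 163 171]
 [113 132 143 145 152 160 151 128 109 102 106 138 168 165]
 [110 131 147 151 155 161 152 129 110 102 116 154 177 165]
 [115 141 156 165 166 158 138 115 105 100 123 165 184 163]
 [129 156 170 174 176 167 141 114 103 106 129 167 178 153]
 [133 155 164 168 176 173 153 136 131 133 147 170 169 139]]
```

Blob positions agree with a resting contact very near the black jack, but the resolution is too low to tell more. I'll search by feel with light pressure and watch for a drop in z.

```bash
python3 -m inch '[[[0,0.5,0],0,-0.9],[[0,0.5,0],0,-0.9],[[0,0.5,0],0,-0.9],[[0,0,0],0,-0.9],[[0,0,0],0,-0.9]]' 30
python3 -m inch '[[[0.5,0,0],0,-0.9],[[0.5,0,0],0,-0.9],[[0.5,0,0],0,-0.9],[[0,0,0],0,-0.9],[[0,0,0],0,-0.9]]' 30
```

```text
time: 8.68
position: [0.4664, -0.1871, 0.0794]
ee_rot: [0.657, 0.754, 0.0, 0.002]
ft_force: [0.5, -2.3, 8.6]
grip_width: 0.183
gripper_force: 30.0
time: 9.1
position: [0.467, -0.1871, 0.0792]
ee_rot: [0.657, 0.754, -0.001, 0.001]
ft_force: [-3.4, -3.3, 11.4]
grip_width: 0.179
gripper_force: 30.0
```

```bash
python3 -m inch '[[[0,0,2],0,-0.9],[[0,0,2],0,-0.9],[[0,0,1],0,-0.9],[[0,0,0],0,-0.9],[[0,0,0],0,-0.9]]' 30
python3 - <<'E'
from cell import sensors
import numpy as np
s=sensors.read_state();print(s["position"],2*np.arctan2(s["ee_rot"][1],s["ee_rot"][0]),s["torque"],s["ft_force"])
E
```

```text
time: 9.52
position: [0.4667, -0.1856, 0.083]
ee_rot: [0.656, 0.755, 0.0, -0.0]
ft_force: [-0.1, -0.0, -0.4]
grip_width: 0.183
gripper_force: 30.0
[ 0.46668962 -0.18557021  0.08299055] 1.7099715297106166 [-0.02340913 -0.10739469 -0.07232513] [-0.12584086 -0.01735944 -0.42046237]
```

```bash
python3 -m inch '[[[0,0,-1.5],0,-0.9],[[0,0,-1.5],0,-0.9],[[0,0,-1],0,-0.9],[[0,0,-1],0,-0.9],[[0,0,0],0,-0.9]]' 30
python3 - <<'E'
from cell import sensors
s=sensors.read_state();print(s["position"],s["torque"],s["ft_force"])
E
```

```text
time: 9.93
position: [0.4669, -0.1851, 0.0779]
ee_rot: [0.656, 0.755, 0.0, -0.0]
ft_force: [0.3, 2.9, -0.3]
grip_width: 0.182
gripper_force: 30.0
[ 0.46685352 -0.18507903  0.07788214] [ 0.77156179 -0.25156104 -0.02946531] [ 0.31537733  2.89160677 -0.33622215]
```

It slid in: z has dropped past the earlier stop with no vertical force. Following the side force and continuing down.

```bash
python3 -m inch '[[[0,0.6,-1],0,-0.9],[[0,0.5,-1],0,-0.9],[[0,0,-1],0,-0.9],[[0,0,-1],0,-0.9],[[0,0,0],0,-0.9]]' 30
python3 - <<'E'
from cell import sensors
s=sensors.read_state();print(s["position"],s["torque"],s["ft_force"])
E
```

```text
time: 10.35
position: [0.4668, -0.1843, 0.0738]
ee_rot: [0.656, 0.755, 0.0, -0.0]
ft_force: [1.3, 3.3, -1.8]
grip_width: 0.179
gripper_force: 30.0
[ 0.46675013 -0.18428372  0.07380063] [ 0.80470937 -0.45598476 -0.0481678 ] [ 1.34364853  3.30535542 -1.84301123]
```

```bash
python3 -m inch '[[[0.3,0.7,-0.5],0,-0.9],[[0.3,0.7,-1],0,-0.9],[[0,0,-1.5],0,-0.9],[[0,0,-1.5],0,-0.9],[[0,0,0],0,-0.9]]' 30
python3 - <<'E'
from cell import sensors
s=sensors.read_state();print(s["position"],s["torque"],s["ft_force"])
E
```

```text
time: 10.77
position: [0.4669, -0.1835, 0.0691]
ee_rot: [0.656, 0.754, -0.0, -0.0]
ft_force: [-0.3, -0.9, -1.0]
grip_width: 0.187
gripper_force: 30.0
[ 0.46693535 -0.18349095  0.06914052] [-0.03024893 -0.11022351  0.02884568] [-0.33169759 -0.91955152 -0.96969903]
```

```bash
python3 -m inch '[[[0,0,-1.5],0,-0.9],[[0,0,-1.5],0,-0.9],[[0,0,-1.5],0,-0.9],[[0,0,-1],0,-0.9],[[0,0,0],0,-0.9]]' 30
python3 - <<'E'
from cell import sensors
s=sensors.read_state();print(s["position"],s["torque"],s["ft_force"])
E
```

```text
time: 11.18
position: [0.4673, -0.1833, 0.0645]
ee_rot: [0.656, 0.755, -0.0, 0.0]
ft_force: [-2.8, 1.1, 6.7]
grip_width: 0.181
gripper_force: 30.0
[ 0.46731674 -0.18326828  0.06448838] [ 0.24045989  0.6664184  -0.01149094] [-2.81318967  1.07730458  6.72698303]
```

```bash
python3 -m inch '[[[-0.3,0,-1.5],0,-0.9],[[-0.3,0,-1.5],0,-0.9],[[0,0,-1],0,-0.9],[[0,0,0],0,-0.9],[[0,0,0],0,-0.9]]' 40
python3 - <<'E'
from cell import sensors,eyes
from h import *
s=sensors.read_state();print(s["position"],s["torque"],s["ft_force"])
c=eyes.capture("side");np.savez("pics/side4.npz",**c)
x,y,w,h=270,145,60,50
cv2.imwrite("pics/g4.png",cv2.resize(c["pixels"][y:y+h,x:x+w,::-1],(600,500),interpolation=cv2.INTER_CUBIC))
T=np.array(s["position"])
print(proj(c,[T[0],T[1]+.017,.045])-(x,y),proj(c,[T[0],T[1],.075])-(x,y))
E
```

```text
time: 11.6
position: [0.4675, -0.1834, 0.064]
ee_rot: [0.656, 0.755, -0.001, 0.001]
ft_force: [-18.9, 6.3, 51.8]
grip_width: 0.178
gripper_force: 40.1
[ 0.46747378 -0.18339452  0.06403349] [ 1.47646040e+00  4.48490673e+00 -2.32866328e-03] [-18.88717269   6.29267198  51.77575869]
[26.30295974 36.87453491] [28.4101478  25.31534478]
```

View pics/g4.png

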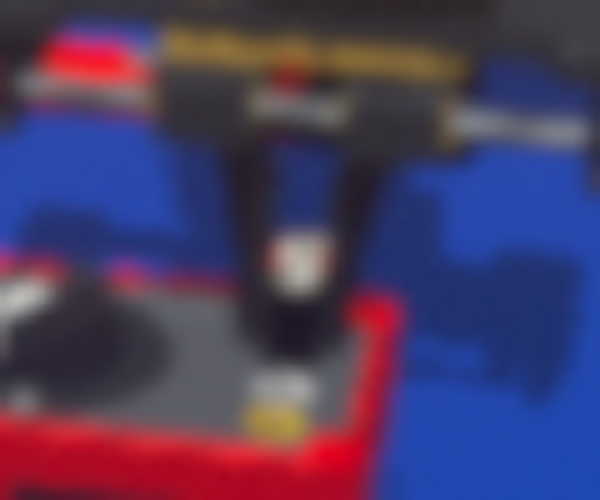

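The body is on the face with no brass showing and the stop is firm. I'll relax the push, release and lift.

```bash
python3 -m inch '[[[0.3,0,2],0,-0.9],[[0,0,1.5],0,-0.9],[[0,0,0],0,-0.9],[[0,0,0],0,-0.6],[[0,0,0],0,-0.3]]' 25
python3 -m inch '[[[0,0,0],0,0],[[0,0,0],0,0],[[0,0,0],0,0],[[0,0,0],0,0],[[0,0,5],0,0]]' 25
python3 -m inch '[[[0,0,20],0,0],[[0,0,20],0,0],[[0,0,20],0,0],[[-15,35,0],0,0],[[-15,35,0],0,0]]' 25
python3 -m inch '[[[-15,35,0],0,0],[[-15,35,0],0,0],[[-15,35,0],0,0],[[0,0,0],0,0],[[0,0,0],0,0]]' 25
python3 - <<'E'
from cell import sensors,eyes
from h import *
s=sensors.read_state();print(s["position"],s["joint_pos"],2*np.arctan2(s["ee_rot"][1],s["ee_rot"][0]))
o=[]
for n,(x,y,w,h) in dict(side=(230,150,90,60),top=(285,145,50,75)).items():
    c=eyes.capture(n);np.savez(f"pics/{n}5.npz",**c)
    o.append(cv2.resize(c["pixels"][y:y+h,x:x+w,::-1],(400,400) if n=="side" else (400,600),interpolation=cv2.INTER_CUBIC))
o[0]=np.vstack([o[0],np.zeros((200,400,3),np.uint8)])
cv2.imwrite("pics/g5.png",np.hstack(o))
E
```

```text
time: 12.07
position: [0.4669, -0.1832, 0.0633]
ee_rot: [0.656, 0.754, 0.0, -0.0]
ft_force: [0.3, 0.4, -0.1]
grip_width: 0.221
gripper_force: 0.0
time: 12.48
position: [0.4664, -0.183, 0.0679]
ee_rot: [0.656, 0.755, -0.0, -0.001]
ft_force: [0.4, 0.8, 0.1]
grip_width: 0.483
gripper_force: 0.0
time: 12.9
position: [0.4377, -0.1136, 0.13]
ee_rot: [0.658, 0.753, 0.001, 0.001]
ft_force: [1.0, 1.7, 0.4]
grip_width: 0.501
gripper_force: 0.0
time: 13.32
position: [0.3918, -0.007, 0.1292]
ee_rot: [0.655, 0.756, -0.0, 0.001]
ft_force: [0.2, -1.7, 0.3]
grip_width: 0.499
gripper_force: 0.0
[ 0.39175524 -0.00701986  0.12915104] [ 0.64449405 -0.07193479 -0.70736866  2.13025691 -0.05151572  1.06557469
  0.10574864] 1.713237892328522
```

View pics/g5.png

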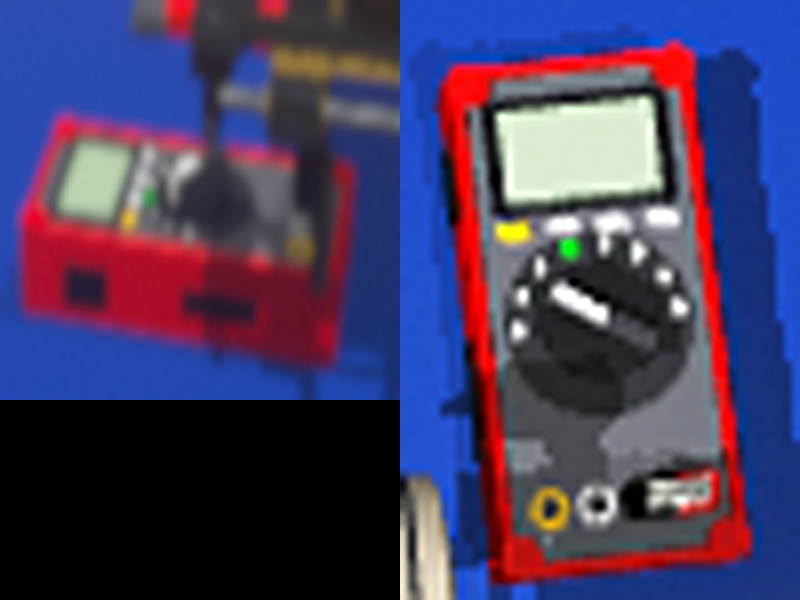

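The adapter sits in the red/black jack pair, red on red, at about (314-325,205-208) in the top view. The selector's pointer is still at upper left, anticlockwise of the green dot. I'll check numerically how the adapter is seated and measure the bar.

Run:
```python
from h import *
c=load("pics/top5.npz");s=load("pics/side5.npz")
th=.133;R=np.array([[np.cos(th),-np.sin(th)],[np.sin(th),np.cos(th)]]);t0=np.array([541.45,-158.0])
W=lambda p,z:np.r_[(R@np.array(p)+t0)/1e3,z]
print("red end top corners",[proj(c,W((-78+a,-19+b),.071)).round(1).tolist() for a in(-8,8) for b in(-17,17)])
print("strip corners",[proj(c,W((-78+a,-19+b),.075)).round(1).tolist() for a in(-5,5) for b in(-13,13)], "cen",proj(c,W((-78,-19),.075)))
x,y=311,200;im,H=crop(c,x,y,17,13)
m=np.where((H[...,1]>120)&((H[...,0]<8)|(H[...,0]>170)),'R',np.where(H[...,2]<70,'k',np.where((H[...,1]<60)&(H[...,2]>120),'W','.')))
print("\n".join("".join(r) for r in m))
for n,M in(("W",m=='W'),("R",m=='R')):print(n,blobs(M,(x,y),2))
# bar line
x,y,w,h=300,176,18,20;im,H=crop(c,x,y,w,h);M=(H[...,2]>130)&(H[...,1]<60)
n,l,st,ce=cv2.connectedComponentsWithStats(M.astype(np.uint8))
for i in range(1,n):
    if st[i,4]>8:
        P=(np.argwhere(l==i)[:,::-1]+(x,y)).astype(np.float32);A=np.array([onz(c,p,.065)[:2]*1e3 for p in P]);mu=A.mean(0);e,v=np.linalg.eigh(np.cov((A-mu).T));print(st[i,4],mu,np.arctan2(*v[::-1,1]),np.sqrt(e))
print("green",onz(c,(306,175.71),.045)*1e3,"dial",W((-5,0),.065)*1e3)
```

```text
red end top corners [[325.0, 208.1], [314.3, 209.3], [324.4, 203.1], [313.7, 204.2]]
strip corners [[323.8, 207.2], [315.6, 208.1], [323.5, 204.1], [315.2, 204.9]] cen [319.54623762 206.09677816]
WWWWWWWWWWWWWWRR.
WWW.WW....WWWWRRk
........kk....RR.
......kkkkkRR.kR.
...kkkkkRRRR.R.RR
..kkkWWWWWWWWR.RR
WkkkkWWWWWW.WR.RR
WkkkkWWWWWW..R.RR
W.kkkW.k.RRRRR.RR
W.kkkkkk.RR...RRR
.............RRRR
............RRRRR
............RRRRR
W [(23, array([317.48, 200.39])), (22, array([318.95, 206.  ])), (4, array([311. , 207.5]))]
R [(51, array([324.47, 206.92]))]
18 [ 541.50231943 -148.29240535] 1.0770837041305406 [2.2644195  7.34988496]
green [ 566.19896178 -147.32286427   45.        ] dial [ 536.49415735 -158.6630412    65.        ]
```

Strip centroid is at (319.0,206.0) against a predicted (319.5,206.1), so the adapter is in place. The bar points to 1.09 rad and the green dot lies at about 0.37 rad, so the dial needs about 0.72 rad clockwise. Moving over the selector.

```bash
python3 -m inch '[[[24,-25,0],-0.104,-0.3],[[24,-25,0],-0.104,-0.3],[[24,-25,0],-0.104,-0.3],[[24,-25,0],-0.104,-0.3],[[24,-25,0],-0.104,-0.3]]' 8
python3 -m inch '[[[25,-25,0],-0.104,-0.3],[[0,0,0],0,-0.3],[[0,0,-10],0,-0.3],[[0,0,-10],0,-0.3],[[0,0,0],0,-0.3]]' 8
python3 - <<'E'
from cell import sensors
from h import *
s=sensors.read_state();print(s["position"],s["joint_pos"],2*np.arctan2(s["ee_rot"][1],s["ee_rot"][0]))
E
```

```text
time: 13.83
position: [0.5129, -0.1366, 0.1278]
ee_rot: [0.83, 0.557, -0.0, -0.0]
ft_force: [0.2, 0.0, 0.6]
grip_width: 0.36
gripper_force: 0.0
time: 14.25
position: [0.535, -0.1577, 0.1057]
ee_rot: [0.856, 0.517, -0.001, -0.002]
ft_force: [0.1, 0.3, -0.1]
grip_width: 0.349
gripper_force: 0.0
[ 0.53503391 -0.15768199  0.10565564] [ 0.66201196  0.34832042 -0.5399508   1.7639521   0.19861218  1.0880605
 -0.4289475 ] 1.086771676713789
```

Yaw is 1.087 as wanted. Descend, then close lightly on the bar.

```bash
python3 -m inch '[[[1.3,0.3,-15],0,-0.3],[[0,0,-15],0,-0.3],[[0,0,-7],0,-0.3],[[0,0,-2],0,-0.3],[[0,0,0],0,-0.3]]' 8
python3 -m inch '[[[0,0,0],0,-0.6],[[0,0,0],0,-0.8],[[0,0,0],0,-0.9],[[0,0,0],0,-0.9],[[0,0,0],0,-0.9]]' 8
```

```text
time: 14.67
position: [0.5378, -0.1576, 0.0694]
ee_rot: [0.856, 0.517, -0.0, -0.0]
ft_force: [-0.0, 1.6, 0.5]
grip_width: 0.349
gripper_force: 0.0
time: 15.08
position: [0.5374, -0.1573, 0.0698]
ee_rot: [0.856, 0.517, -0.001, -0.001]
ft_force: [-7.1, 2.6, 5.3]
grip_width: 0.112
gripper_force: 8.0
```

```bash
python3 -m inch '[[[-0.9,0.4,0.5],0,-0.9],[[-0.9,0.4,0.5],0,-0.9],[[0,0,0],0,-0.9],[[0,0,0],-0.06,-0.9],[[0,0,0],-0.06,-0.9]]' 12
python3 -m inch '[[[0,0,0],-0.1,-0.9],[[0,0,0],-0.1,-0.9],[[0,0,0],-0.1,-0.9],[[0,0,0],0,-0.9],[[0,0,0],0,-0.9]]' 12
python3 - <<'E'
from cell import sensors
from h import *
s=sensors.read_state();print(s["position"],s["torque"],2*np.arctan2(s["ee_rot"][1],s["ee_rot"][0]))
E
```

```text
time: 15.5
position: [0.5371, -0.1573, 0.0701]
ee_rot: [0.886, 0.463, 0.001, 0.0]
ft_force: [7.0, -1.1, -11.8]
grip_width: 0.112
gripper_force: 12.0
time: 15.92
position: [0.5371, -0.1573, 0.0701]
ee_rot: [0.945, 0.326, 0.001, 0.0]
ft_force: [6.2, -0.9, -11.0]
grip_width: 0.113
gripper_force: 12.0
[ 0.53708276 -0.15726733  0.07011353] [-0.26084652 -1.35921355 -0.01551244] 0.6650565025031896
```

```bash
python3 -m inch '[[[0.6,-0.1,-0.7],-0.1,-0.9],[[0.6,0,0],-0.1,-0.9],[[0,0,0],-0.095,-0.9],[[0,0,0],0,-0.9],[[0,0,0],0,-0.9]]' 12
python3 - <<'E'
from cell import sensors
from h import *
s=sensors.read_state();print(s["position"],s["ft_force"],s["torque"],2*np.arctan2(s["ee_rot"][1],s["ee_rot"][0]))
E
```

```text
time: 16.33
position: [0.5373, -0.1572, 0.07]
ee_rot: [0.983, 0.186, -0.0, 0.0]
ft_force: [-4.4, 0.3, 2.9]
grip_width: 0.113
gripper_force: 12.0
[ 0.53730729 -0.15723699  0.06997747] [-4.42059526  0.33910029  2.87613688] [ 0.14652123  0.99846528 -0.0465901 ] 0.3736887382530805
```

Release, lift and move aside, then check the pointer.

```bash
python3 -m inch '[[[-0.6,0,-0.2],0,-0.9],[[0,0,0],0,-0.5],[[0,0,0],0,-0.3],[[0,0,0],0,-0.3],[[0,0,0],0,-0.3]]' 8
python3 -m inch '[[[0,0,15],0,-0.3],[[0,0,20],0,-0.3],[[0,0,20],0,-0.3],[[-10,38,0],0,-0.3],[[-15,38,0],0,-0.3]]'
python3 -m inch '[[[-15,38,0],0,-0.3],[[-15,38,0],0,-0.3],[[-15,38,0],0,-0.3],[[0,0,0],0,-0.3],[[0,0,0],0,-0.3]]'
python3 - <<'E'
from cell import sensors,eyes
from h import *
s=sensors.read_state();print(s["position"])
o=[]
for n,(x,y,w,h) in dict(side=(150,140,170,140),top=(175,140,160,85)).items():
    c=eyes.capture(n);np.savez(f"pics/{n}6.npz",**c)
    o.append(cv2.resize(c["pixels"][y:y+h,x:x+w,::-1],(330,272) if n=="side" else (608,323),interpolation=cv2.INTER_CUBIC))
P=np.zeros((600,610,3),np.uint8);P[:323,:608]=o[1];P[323:595,:330]=o[0]
z=c["pixels"][170:200,295:325,::-1];P[325:595,335:605]=cv2.resize(z,(270,270),interpolation=cv2.INTER_CUBIC)
cv2.imwrite("pics/g6.png",P)
x,y,w,h=300,176,18,20;im,H=crop(c,x,y,w,h);M=(H[...,2]>130)&(H[...,1]<60)
n,l,st,ce=cv2.connectedComponentsWithStats(M.astype(np.uint8))
for i in range(1,n):
    if st[i,4]>6:
        Q=(np.argwhere(l==i)[:,::-1]+(x,y)).astype(np.float32);A=np.array([onz(c,p,.065)[:2]*1e3 for p in Q]);mu=A.mean(0);e,v=np.linalg.eigh(np.cov((A-mu).T));print(st[i,4],mu,np.arctan2(*v[::-1,1]),np.sqrt(e),Q.mean(0))
E
```

```text
time: 16.75
position: [0.5373, -0.1573, 0.0697]
ee_rot: [0.983, 0.185, 0.0, 0.0]
ft_force: [-0.1, 0.1, 0.5]
grip_width: 0.307
gripper_force: 0.0
time: 17.17
position: [0.5134, -0.0821, 0.1259]
ee_rot: [0.983, 0.182, 0.002, 0.001]
ft_force: [0.9, 1.0, -0.1]
grip_width: 0.349
gripper_force: 0.0
time: 17.58
position: [0.4667, 0.0349, 0.125]
ee_rot: [0.982, 0.187, 0.0, 0.0]
ft_force: [0.5, -0.8, 0.4]
grip_width: 0.351
gripper_force: 0.0
[0.46672435 0.034862   0.12504459]
13 [ 546.76546024 -154.92076094] -2.79834272567776 [1.88038474 6.93906607] [309.15384 180.92308]
```

View pics/g6.png

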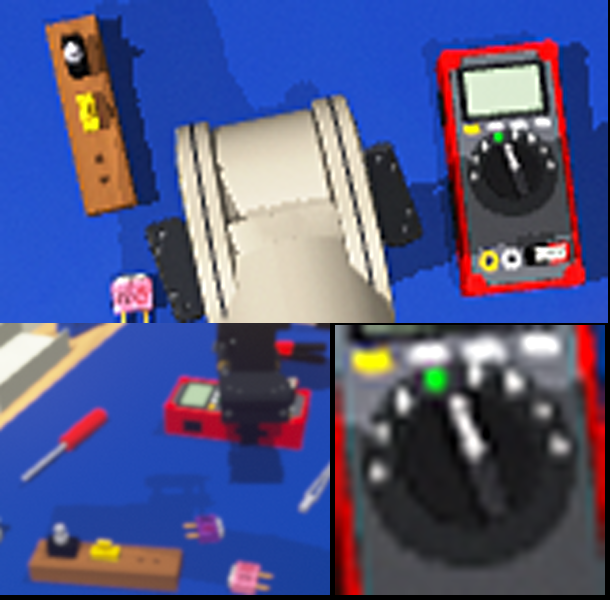

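The final check view shows the pointer aimed at the green dot: measured 0.34-0.37 rad against 0.37 for the dot. The stand keeps the BNC adapter and the yellow link, and the adapter is in the red/black jacks. I'll clear the arm and confirm the seating height numerically from both views.

```bash
python3 -m inch '[[[0,0,30],0,-0.3],[[0,0,30],0,-0.3],[[0,0,30],0,-0.3],[[0,0,30],0,-0.3],[[0,-30,0],0,-0.3]]'
python3 -m inch '[[[0,-38,0],0,-0.3],[[0,-38,0],0,-0.3],[[0,-38,0],0,-0.3],[[0,-38,0],0,-0.3],[[0,-38,0],0,-0.3]]'
python3 -m inch '[[[-10,-38,0],0,-0.3],[[-20,-36,0],0,-0.3],[[-25,-33,0],0,-0.3],[[-25,-33,0],0,-0.3],[[-25,-33,0],0,-0.3]]'
python3 -m inch '[[[-25,-33,0],0,-0.3],[[-25,-33,0],0,-0.3],[[-25,-33,0],0,-0.3],[[-25,-33,0],0,-0.3],[[-25,-33,0],0,-0.3]]' | head -2
python3 - <<'E'
from cell import eyes
from h import *
C={n:eyes.capture(n) for n in("top","side")}
def m(c,x,y,w,h):
    im,H=crop(c,x,y,w,h);R=np.where((H[...,1]>120)&((H[...,0]<8)|(H[...,0]>170)),'R',np.where(H[...,2]<60,'k',np.where((H[...,1]<70)&(H[...,2]>125),'W','.')))
    print("\n".join("".join(r) for r in R));return blobs(R=='W',(x,y),4)
print(m(C["top"],311,200,17,13));print(m(C["side"],284,158,30,30))
a=onz(C["top"],(318.95,206),.075)
for dz in(0,.003,.006):print(proj(C["side"],onz(C["top"],(318.95,206),.075+dz)))
E
```

```text
time: 18.1
position: [0.47, 0.0064, 0.2507]
ee_rot: [0.982, 0.187, 0.004, 0.0]
ft_force: [1.4, 0.6, -0.3]
grip_width: 0.352
gripper_force: 0.0
time: 18.52
position: [0.4665, -0.1909, 0.2447]
ee_rot: [0.983, 0.183, -0.0, 0.0]
ft_force: [0.6, -0.2, 0.7]
grip_width: 0.352
gripper_force: 0.0
time: 18.93
position: [0.3597, -0.3632, 0.2445]
ee_rot: [0.983, 0.183, -0.0, 0.0]
ft_force: [0.7, -1.1, 0.7]
grip_width: 0.346
gripper_force: 0.0
time: 19.35
position: [0.2339, -0.5278, 0.2446]
WWWWWWWWWWWWWWRR.
WWW.WW....WWWWRR.
...........WWWRR.
...........RR..R.
.....kkkRRRR.R.RR
..kk.WWWWWWWWR.RR
W.kkkWWWWWWWWR.RR
W.kkkWWWWWWWWR.RR
WWkkkWW.W.RRRR.RR
WWkkkkkk.RRWWWRRR
WWWWWWWWWWWWWRRRR
WWWWWWWWWWWWRRRRR
WWWWWWWWWWWWRRRRR
[(26, array([318.12, 200.58])), (27, array([319.26, 206.22])), (46, array([316.39, 210.43]))]
....................kkkkkkkkkk
............................kk
..............................
..............................
..............................
..............................
..............................
..............................
..............................
..............................
...............WWW............
..............WWWWW...........
..............WWWW............
.............WWWWW............
.............WWWWWW...........
RRRR...........WWW............
.......RRRRRR.....R...........
.......WW.....kkk.RRRRRRR.....
..............kkk.RRRRRRR.....
.............kkkk....RRRR.....
.............kkkk.....RRR.....
.............kkkk....WRRR.....
..............kk.....WRRR.....
......................RRR.....
...........WWWWWW.....RR......
..........WWWWWWWW....RR......
..........WWWWWWWWW.WRRR......
..........WW.WWWWW...RRR......
.................W...RRR......
..WWWW...W..........RRRR......
[(26, array([299.62, 170.58])), (31, array([297.81, 183.65])), (4, array([287.5, 187. ]))]
[298.76338516 170.05612003]
[298.8481947  169.24506651]
[298.93335115 168.43069536]
```

Strip height matches 75 mm (row 170.6 against a predicted 170.1, while 3 mm proud would read 169.2), so the adapter is fully home. Handing in.

```bash
python3 -c "
from cell import arm
print(arm.hand_in())"
```

```text
the job is handed in; nothing more can be done
None
```

I plugged the adapter fully home, red half on the red jack and black half on the black jack, turned the selector until its pointer was on the green dot (within about 0.03 rad by camera), and handed the job in at about 19.5 s. While seating the adapter, the wrist force briefly reached about 55 N, under the 120 N limit.

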